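# Set the coffee mill's grind wheel to the green mark

## Robot

A 6-joint arm with a two-finger parallel gripper is mounted at the origin on a cart in front of the work surface, level with it; the furniture and walls round the work are solid. World frame = base frame: x ahead of the robot, y to its left, z up, the work surface at z = 0. Lengths are in m, angles in rad, forces in N, time in s.
With the tool pointing down it reaches from about 0.275 to 0.825 m from the base axis. Payload 4.9 kg.
Tool frame: the origin (TCP) lies on the centre line of the jaws, within the pads' length; the fingertips stand r.tips_ahead ahead of it and the grasp point (between the pads) lies 3 mm ahead of it (r.tips_ahead is the distance from the TCP to the fingertips, in m); z points along the fingers, y is the line along which they close (so a half turn about z gives the same grasp; the last joint's range is limited). The gripper opens to 85 mm and grips with 20 to 120 N. Pads are 22 mm wide; open, the fingers measure 114 mm over their backs; the gripper's body (76 mm by 85 mm) begins 54 mm behind the grasp point. The pads swing forward as they close: fully open they stand 13 mm farther back than shut.
Start: joints at [-1.307, 0.326, -0.193, 1.052, 0, 1.437], TCP at [0.213, -0.507, 0.253] pointing down, gripper open.
Joint ranges: [-2.65, 2.65], [-0.97, 1.79], [-1.3, 1.35], [-1.93, 2.1], [-1.47, 1.37], [-3.14, 3.14]. Speed limits (rad/s): [2.57, 2.57, 3.14, 3.14, 3.14, 3.14].

## Interface

Orientations are given as a unit quaternion [x, y, z, w].
In Python, from station import status, eyes, workorder, r gives the robot as it stands. The module is installed in compiled form; this text tells all that it offers.
- The arm moves only by the tool drive_tool, never from a script. Its argument "motion" is a list of rows, each a list of 6 numbers: the shift along the tool's x, y, z in cm, then the turn, a rotation vector about the tool's x, y, z in degrees. A call has 1 to 20 rows; each row shifts and turns the commanded pose from where the row before left it, along the tool's axes as they then stand; what a row does not reach is not made up. A row lasts 1/8 s, in which the tool goes at most 62.5 mm and 10.7 degrees, less where a joint would pass 70% of its speed; a pose out of reach is approached as far as the arm can. A call is refused whole if a number of a shift passes 6.25 or a number of a turn 10.7, either way. A call with a gripper value outside its range is refused whole. "jaw" is the opening, from 0 (shut) to 1 (fully open), set as the call begins (left out, the last holds). The fingers move at their own pace and stop on an object; the grip force is fixed at half the most. Time passes only in rows, so rows that do not move let the fingers close. It gives the time, the measured TCP pose, the force, the opening and the grip force at its end, in the units of the state.
- status.state(): the state, without advancing time (a new reading comes with each control period).
- eyes.capture(name): name is "side" or "top" or "wrist"; returns the picture (384x512x3 uint8, red, green, blue); there is no depth.
- eyes.camera_model(name): a dict with "camera_matrix" (3x3 intrinsics, pixels), "k1" (the pictures are not rectified: a ray, as slopes to the right and down, at radius r is drawn at 1 + k1 r^2 times it, then the intrinsics apply), "R" (3x3) and "t" (3): a world point X has camera coordinates R X + t; the wrist camera has in their place "hand_eye" (4x4, takes a point from camera to tool coordinates, whose origin is the TCP and whose axes are the flange's). Camera axes: x right, y down, z forward; pixel columns grow to the right and rows downward; lengths in m; the calibration is good to about 2 mm. A picture is of the moment at which its call begins: read the wrist's pose just before it. camera_model takes no time and is no camera call.
- workorder.close_job(): hands the job in; it is judged then, once.
The state is a dict: "clock": time; "joint_positions": joint angles; "joint_vel": joint speeds; "joint_torque": joint torques, N m; "ee_pos": TCP position; "tool_rot": TCP orientation; "force": force on the tool from outside, world axes, zero at the start; "torque": the same for the moment, N m; "grip_width": opening from 0.0 (shut) to 1.0 (fully open); "grip_force": force on a finger pad.
Only numpy, scipy, OpenCV 4.12 (cv2) and the standard library are available. Lean on these libraries where they do the work, as an engineer would, in place of code of your own. Each camera call takes 0.05 s, during which the arm holds its last target. There are 200 camera calls.

## Task

Set the coffee mill's grind selector to the green mark: push the wheel straight down to its bottom so that the red pointer on its far rim is clear of the brass comb, turn it while it is down until the pointer is under the green stud, and ease it up by hand until the pointer is fully home in that notch. Do not force it: no hard push at the bottom, no turning against the comb, no letting it spring up; then let go, and leave the spice jar, the mug and the lemon where they stand.

Things in the scene. Friction and masses are not known exactly. Their poses are not given: they have to be found in the camera images.
- mill: Coffee mill, fixed on the worktop: white round housing, 136 mm diameter, with a round steel deck whose top is 79 mm above the origin. Origin: centre of the underside, on the vertical wheel axis. +x points away from the wooden drawer front, to the middle of the brass comb. Angles are about the axis from +x, anticlockwise from above positive.
- comb (a point): Middle of the brass comb's top, 113 mm above the underside, 52 mm from the axis. The comb arcs from -1.3 to +1.3 rad, 47.5 to 56.5 mm from the axis, its feet on the deck. Teeth hang from it, longer or shorter as the mill is adjusted. Gaps: a wide parking gap in the middle (pointer free +-0.27 rad) and 8.5 mm notches at -1.0, -0.6, +0.6, +1.0 rad, each with a stud above.
- plunger (a joint): How far the wheel is pushed down, m; 0 = up. Spring: 5 N at 0, plus 0.5 N per mm. The depth of the bottom differs from time to time, 6 to 16 mm, and is shown nowhere: there the wheel meets a firm seat (8 to 13 N from the spring) and further push bears on the seat. The pointer clears the teeth only in the last 1.5 mm. A steady push of 14 to 20 N holds it at the bottom.
- wheel (a joint): Turn of the wheel, rad: angle of the pointer from the mill's +x, anticlockwise seen from above positive; stops at +-1.2. Light friction (0.03 N m). Starts in the parking gap, between -0.2 and +0.2.
- grip_bar (a point): Centre of the wheel's grip bar, on the wheel axis: black bar 46 mm long, 14 mm thick, 30 mm tall, centre 159 mm above the mill's underside when the wheel is up. x runs along the bar, towards the pointer; z up. It stands on a 26 mm stem over the 84 mm black wheel; its underside is 26 mm above the studs' tops (118 mm) when up.
- pointer (a point): Top face of the red pointer (5 mm wide and tall) that sticks out of the wheel's rim, 52 mm from the axis, 104 mm above the mill's underside when up. The pointer has 1.7 mm of play each side in a notch.
- mark_green: Green stud, 11 mm diameter, 5 mm tall, on the comb's top above one notch, 52 mm from the axis: the wanted setting. Origin: centre of its underside. Which of the four notches it marks varies.
- mark_blue: Blue stud, as the green one, above another notch.
- mark_yellow: Yellow stud, as the green one, above another notch.
- mark_white: White stud, as the green one, above another notch.
- spice_jar: Glass spice jar with a green lid, 46 mm diameter, 106 mm tall, loose, standing near the mill; origin under its centre.
- mug: White mug, 82 mm diameter, 100 mm tall, loose, standing near the mill; origin under its centre.
- lemon: Yellow lemon, 71x53x51 mm, loose, lying near the mill; origin at its underside.
Mind the look-alikes: they are no part of the job. Leave any blue look-alike of the mill alone.

How it is judged:
On the way, in this order (a step that is already met when the one before it is completed fails the run):
1. the wheel is pushed down (4.2 mm or more) (value of joint plunger above 0.0042 m), for 0.1 s.
2. held down, the wheel is turned until the pointer is under the green stud (within 4 mm) (horizontal distance between pointer and mark_green below 0.004 m and value of joint plunger above 0.0035 m), for 0.05 s.
At the end, for the whole second after the job is handed in: The pointer stands under the green stud (within 4 mm horizontally) and the wheel is fully up (pushed down by less than 1.2 mm), so the pointer is seated in the green notch, and the gripper has let go (horizontal distance between pointer and mark_green below 0.004 m and value of joint plunger below 0.0012 m and contact force between the fingers and wheel below 0.2 N); the robot touches nothing.
It fails at once if the wheel or its pointer is forced against the comb or the seat with more than 18 N (contact force between wheel and mill above 18 N).
It fails at once if the wheel is let spring up: it rises faster than 0.15 m/s while still more than 3 mm down (velocity of joint plunger below -0.15 m/s and value of joint plunger above 0.003 m).
It fails at once if the spice jar is pushed or lifted more than 30 mm away (distance of spice_jar from where it was at the start of the episode above 0.03 m).
It fails at once if the mug is pushed or lifted more than 30 mm away (distance of mug from where it was at the start of the episode above 0.03 m).
It fails at once if the lemon is pushed or lifted more than 30 mm away (distance of lemon from where it was at the start of the episode above 0.03 m).
It also fails if it takes over 61 s, if anything falls off the work surface, if the arm or the gripper's body presses on something with over 40 N, if the wrist force passes 120 N, or if a joint passes its speed limit or range.

## Working session

There is one attempt and no reset: what is moved stays moved. The work goes in short steps, Python scripts to look and compute and a tool call to move; the robot and the scene stay as the last step left them, time stands still between calls to the robot, and variables do not carry over. Pictures are saved under pics/ and viewed, at most 10 in all, crops included, and the job is handed in when it is done.

Besides the shell and the picture viewer there is one more tool, called after "Request:" by a JSON object that holds its "name" and its "arguments". drive_tool: Moves the arm, as the interface text tells. Its arguments: {"type":"object","properties":{"motion":{"type":"array"},"jaw":{"type":"number"}},"required":["motion"]}

```bash
mkdir -p pics
python3 - <<'E'
from station import status, eyes, r
import cv2,numpy as np
for n in ("side","top"):
    cv2.imwrite(f"pics/{n}0.png",eyes.capture(n)[:,:,::-1])
    m=eyes.camera_model(n); print(n,np.round(m["camera_matrix"],1).tolist(),m["k1"],np.round(m["R"],3).tolist(),np.round(m["t"],3).tolist())
print(r.tips_ahead); s=status.state(); print(s)
print(eyes.camera_model("wrist"))
E
```

```text
side [[347.3, 0.0, 250.3], [0.0, 347.3, 198.9], [0.0, 0.0, 1.0]] -0.08702687728793862 [[-0.993, -0.121, 0.006], [-0.078, 0.6, -0.796], [0.093, -0.79, -0.605]] [0.5, 0.146, 0.814]
top [[385.0, 0.0, 256.9], [0.0, 385.0, 195.6], [0.0, 0.0, 1.0]] -7.755859498220615e-06 [[0.021, -1.0, -0.007], [-0.993, -0.02, -0.121], [0.12, 0.009, -0.993]] [-0.068, 0.526, 0.925]
0.022
{'clock': 0.1, 'joint_positions': array([-1.30721909e+00,  3.26873514e-01, -1.93488188e-01,  1.05201777e+00,
       -4.35855693e-06,  1.43661626e+00]), 'joint_vel': array([-0.00076589, -0.00073689,  0.00082336, -0.00085972,  0.00031015,
        0.00057508]), 'joint_torque': array([ 4.65209487e-04, -4.44237721e+01,  2.63039160e+01,  7.88917387e-03,
       -1.48585304e-04, -8.66195734e-06]), 'ee_pos': array([ 0.21293241, -0.50657064,  0.25257645]), 'tool_rot': array([ 9.80288431e-01,  1.97570152e-01, -5.33526379e-05, -7.89775788e-04]), 'force': array([ 0.16212558, -0.37737024,  0.16050723]), 'torque': array([0.03113508, 0.01405629, 0.03605378]), 'grip_force': 0.0, 'grip_width': 1.0030928285017198}
{'camera_matrix': array([[298.24476618,   0.        , 252.49679634],
       [  0.        , 298.24476618, 191.89326445],
       [  0.        ,   0.        ,   1.        ]]), 'k1': -0.057374403069512386, 'hand_eye': array([[-1.38104892e-04, -9.50320792e-01, -3.11272185e-01,
         8.05179884e-02],
       [ 9.99999987e-01, -1.05406363e-04, -1.21870934e-04,
         4.46601731e-04],
       [ 8.30064137e-05, -3.11272198e-01,  9.50320794e-01,
        -1.20455027e-01],
       [ 0.00000000e+00,  0.00000000e+00,  0.00000000e+00,
         1.00000000e+00]])}
```

View pics/side0.png

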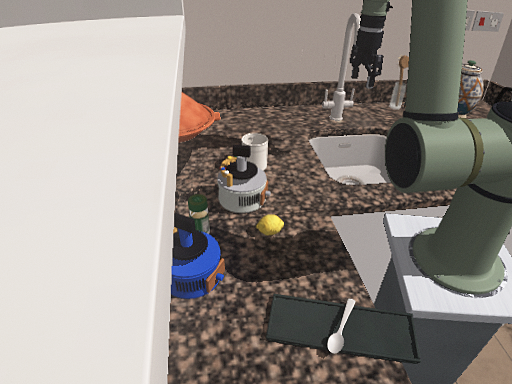

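View pics/top0.png

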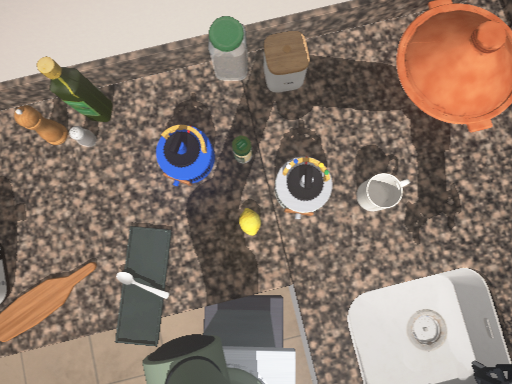

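The side view shows the white mill at (242,185), the blue look-alike at (190,260), the mug at (255,150), the jar at (198,213) and the lemon at (270,225). The top view shows two candidates: the blue mill at (185,155), which is the look-alike, and the white-housed mill at (304,186). I choose the white one and check it in a close crop.

Run:
```python
import cv2
a=cv2.imread("pics/top0.png")[146:226,260:348]; b=cv2.imread("pics/side0.png")[130:220,205:285]
cv2.imwrite("pics/c0.png",cv2.hconcat([cv2.resize(a,(440,400),interpolation=cv2.INTER_CUBIC),cv2.resize(b,(356,400),interpolation=cv2.INTER_CUBIC)]))
```

```text
(no output)
```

View pics/c0.png

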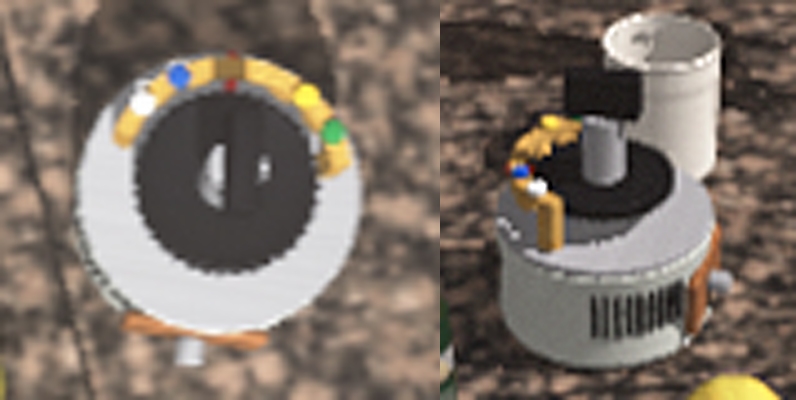

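The crop confirms the white mill. The red pointer is near the comb's middle at crop (231,85), full-picture (306,163). Studs in the full picture: white (288.6,166.4), blue (295.8,161.2), yellow (321.6,165.2), green (326.8,172). So green is the −1.0 notch.

```bash
cat > h.py <<'E'
import numpy as np,cv2
from scipy.optimize import least_squares
from scipy.spatial.transform import Rotation as Ro
from station import status,eyes,r
def cam(n,s=None):
    m=eyes.camera_model(n)
    if n!="wrist": return m["camera_matrix"],m["k1"],np.array(m["R"]),np.array(m["t"])
    T=np.eye(4);T[:3,:3]=Ro.from_quat(s["tool_rot"]).as_matrix();T[:3,3]=s["ee_pos"]
    C=np.linalg.inv(T@m["hand_eye"]); return m["camera_matrix"],m["k1"],C[:3,:3],C[:3,3]
def proj(c,X):
    K,k,R,t=c
    return cv2.projectPoints(np.atleast_2d(np.float64(X)),cv2.Rodrigues(R)[0],t,K,np.array([k,0,0,0.]))[0][:,0]
ANG=dict(g=-1.,y=-.6,b=.6,w=1.)
def studs(p,names,z=.117):
    return np.array([[p[0]+.052*np.cos(p[2]+ANG[n]),p[1]+.052*np.sin(p[2]+ANG[n]),z] for n in names])
def pt(c,px,z):
    return least_squares(lambda q:(proj(c,[*q,z])-px).ravel(),[.5,-.1]).x
E
cat > fit.py <<'E'
from h import *
c=cam("top"); px=np.array([[326.8,172],[321.6,165.2],[295.8,161.2],[288.6,166.4]])
f=least_squares(lambda p:(proj(c,studs(p,"gybw"))-px).ravel(),[.5,-.1,0]); print(f.x,f.fun.round(1))
p=f.x
q=pt(c,[306.2,163],.104); print("pointer",q, np.arctan2(*(q-p[:2])[::-1])-p[2],np.hypot(*(q-p[:2])))
for n,u,z in(("jar",[242,145],.106),("mug",[381,190],.1),("lemon",[250,222],.025)): print(n,pt(c,u,z))
E
python3 fit.py
```

```text
[ 0.55118372 -0.16870111 -0.13208342] [ 0.   0.2 -0.2 -0.2  0.1 -0.1  0.1  0.1]
pointer [ 0.59644457 -0.17035699] 0.09551443248258229 0.04529112963618112
jar [ 0.63571305 -0.02053184]
mug [ 0.53736036 -0.34346312]
lemon [ 0.46122169 -0.04125999]
```

Request:
{"name": "drive_tool", "arguments": {"motion": [[2.95,-1.2,-0.33,0,0,0],[2.95,-1.2,-0.33,0,0,0],[2.95,-1.2,-0.33,0,0,0],[2.95,-1.2,-0.33,0,0,0],[2.95,-1.2,-0.33,0,0,0],[2.95,-1.2,-0.33,0,0,0],[2.95,-1.2,-0.33,0,0,0],[2.95,-1.2,-0.33,0,0,0],[2.95,-1.2,-0.33,0,0,0],[2.95,-1.2,-0.33,0,0,0],[2.95,-1.2,-0.33,0,0,0],[2.95,-1.2,-0.33,0,0,0],[2.95,-1.2,-0.33,0,0,0],[2.95,-1.2,-0.33,0,0,0],[2.95,-1.2,-0.33,0,0,0],[0,0,0,0,0,0]]}}

```text
clock: 2.1
ee_pos: [0.5522, -0.1683, 0.3023]
tool_rot: [0.98, 0.199, -0.0, -0.0]
force: [-1.3, 0.0, -0.2]
grip_width: 1.001
grip_force: 0.0
```

Request:
{"name": "drive_tool", "arguments": {"motion": [[0,0,0,0,0,-10.4],[0,0,0,0,0,-10.4],[0,0,0,0,0,-10.4],[0,0,0,0,0,-10.4],[0,0,0,0,0,-10.4],[0,0,0,0,0,-10.4],[0,0,0,0,0,-10.4],[0,0,0,0,0,-10.4],[0,0,0,0,0,-10.4],[0,0,0,0,0,-10.4],[0,0,0,0,0,-10.4],[0,0,0,0,0,-10.4],[0,0,0,0,0,-10.4],[0,0,0,0,0,-10.4],[0,0,0,0,0,-10.4],[0,0,0,0,0,0],[0,0,0,0,0,0]]}}

```text
clock: 4.22
ee_pos: [0.5509, -0.1701, 0.3026]
tool_rot: [0.012, 1.0, 0.0, -0.0]
force: [-0.1, 0.5, 0.3]
grip_width: 0.999
grip_force: 0.0
```

Run:
```python
from h import *
import pickle
s=status.state(); im=eyes.capture("wrist")[:,:,::-1].copy(); cv2.imwrite("pics/w0.png",im); pickle.dump(s,open("w0.pkl","wb"))
print(s["clock"],s["ee_pos"],s["tool_rot"],s["joint_positions"].round(3),s["force"])
```

```text
4.225 [ 0.55088395 -0.17006799  0.3026017 ] [ 1.21060759e-02  9.99926691e-01  2.33758230e-05 -2.33608690e-04] [-0.427  0.35  -0.031  1.19  -0.    -0.403] [-0.12148832  0.51213783  0.32756281]
```

View pics/w0.png

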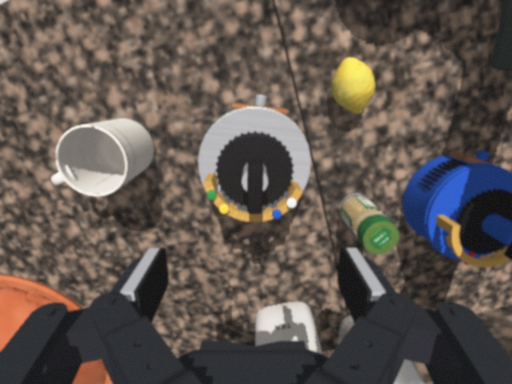

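The wrist view shows the white mill centred at (255,170), drawer at the top of the picture. Studs: green (211,195), yellow (224,209), blue (277,214), white (291,203). The bar runs vertically at about x=255, and the fingers are clear. Next I refine the position.

```bash
cat > ref.py <<'E'
from h import *
import pickle,sys
im=cv2.imread("pics/w0.png"); s=pickle.load(open("w0.pkl","rb")); c=cam("wrist",s)
hsv=cv2.cvtColor(im,cv2.COLOR_BGR2HSV); H,S,V=[hsv[...,i].astype(int) for i in range(3)]
def cen(m,u,v,R=7):
    k=np.zeros_like(m);k[v-R:v+R+1,u-R:u+R+1]=1; y,x=np.nonzero(m&k); return [x.mean(),y.mean()],len(x)
px=[]
for m,u,v in(((H>45)&(H<80)&(S>120),211,195),((H>24)&(H<33)&(S>150)&(V>170),224,209),((H>105)&(H<130)&(S>120),277,214),((S<50)&(V>190),291,203)):
    a,n=cen(m,u,v); px.append(a); print(np.round(a,1),n)
px=np.array(px)
f=least_squares(lambda p:(proj(c,studs(p,"gybw"))-px).ravel(),[.55,-.17,-.13]); p=f.x
print("mill",p.round(4),f.fun.round(1))
red=((H<8)|(H>172))&(S>150)&(V>60); red[:150]=False; red[:,:230]=False;red[:,285:]=False;red[235:]=False
y,x=np.nonzero(red); print("red",len(x))
if len(x):
    q=pt(c,[x.mean(),y.mean()],.104); d=q-p[:2]; print(x.mean(),y.mean(),q,np.hypot(*d),np.arctan2(d[1],d[0])-p[2])
# bar ends overlay
for w in (0.,.05,.1,.15): print(w,proj(c,[[p[0]+t*np.cos(p[2]+w),p[1]+t*np.sin(p[2]+w),.174] for t in(-.023,.023)]).round(1).tolist())
cv2.imwrite("pics/c1.png",cv2.resize(im[125:235,195:315],(720,660),interpolation=cv2.INTER_CUBIC)[:600])
E
python3 ref.py
```

```text
[211.4 194.8] 42
[223.4 207.8] 49
[276.6 214.4] 62
[291.  202.1] 75
mill [ 0.5516 -0.1684 -0.1315] [-0.1 -0.4  0.1  0.7 -0.3 -0.6  0.2  0.4]
red 0
0.0 [[257.6, 164.5], [251.8, 214.2]]
0.05 [[256.2, 164.4], [253.1, 214.3]]
0.1 [[254.9, 164.4], [254.4, 214.3]]
0.15 [[253.5, 164.4], [255.7, 214.3]]
```

View pics/c1.png

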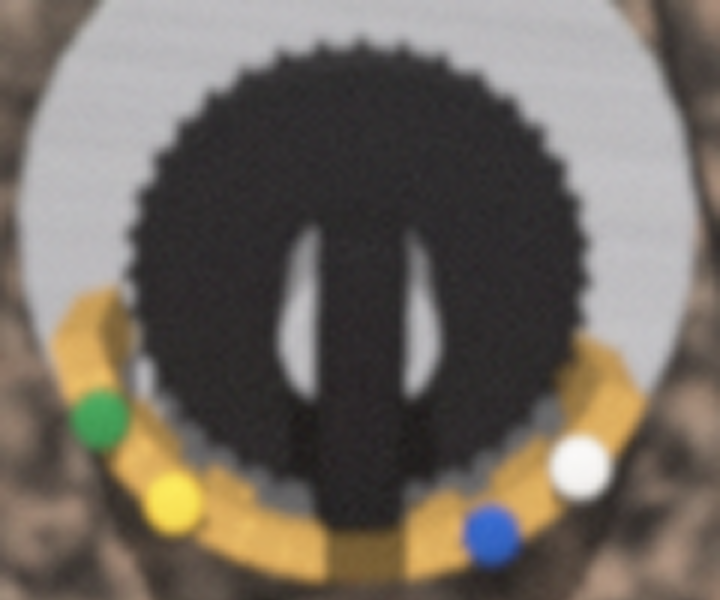

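Mill is at (0.5515, −0.168), yaw −0.132, and the bar's world yaw is about −0.015, which the tool already matches. Next I descend and grip.

Request:
{"name": "drive_tool", "arguments": {"motion": [[-0.05,0.21,1.5,0,0,0],[0,0,1.5,0,0,0],[0,0,1.5,0,0,0],[0,0,1.5,0,0,0],[0,0,1.5,0,0,0],[0,0,1.5,0,0,0],[0,0,1.5,0,0,0],[0,0,1.5,0,0,0],[0,0,1.0,0,0,0],[0,0,0.66,0,0,0],[0,0,0,0,0,0],[0,0,0,0,0,0]]}}

```text
clock: 5.78
ee_pos: [0.5522, -0.1678, 0.1666]
tool_rot: [0.011, 1.0, -0.0, 0.0]
force: [-0.0, 0.0, 0.1]
grip_width: 1.0
grip_force: 0.0
```

Request:
{"name": "drive_tool", "arguments": {"motion": [[0,0,0,0,0,0],[0,0,0,0,0,0],[0,0,0,0,0,0],[0,0,0,0,0,0],[0,0,0,0,0,0],[0,0,0,0,0,0],[0,0,0,0,0,0],[0,0,0,0,0,0]], "jaw": 0.3}}

```text
clock: 6.78
ee_pos: [0.5519, -0.1679, 0.1663]
tool_rot: [0.011, 1.0, -0.0, 0.0]
force: [0.4, -1.9, 1.3]
grip_width: 0.299
grip_force: 1.3
```

Run:
```python
from h import *
s=status.state(); im=eyes.capture("wrist")[:,:,::-1]; cv2.imwrite("pics/w1.png",im)
sd=eyes.capture("side")[130:220,205:285,::-1]
cv2.imwrite("pics/w1v.png",np.hstack([cv2.resize(im,(400,300)),cv2.resize(sd,(267,300),interpolation=cv2.INTER_CUBIC)]))
print(s["ee_pos"],s["force"],s["torque"],s["grip_force"],s["joint_vel"].round(3))
```

```text
[ 0.55194297 -0.16785016  0.16630134] [ 0.35577328 -1.93917166  1.31285642] [-0.4646178   0.02543455  0.01214068] 1.2767504411749542 [-0.001 -0.002 -0.    -0.002  0.001  0.001]
```

View pics/w1v.png

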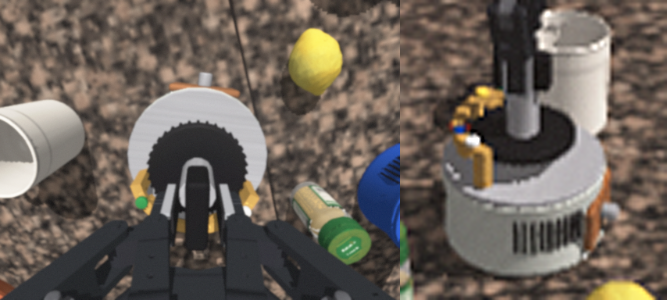

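Run:
```python
import cv2
a=cv2.imread("pics/w1.png")[190:340,180:330]; cv2.imwrite("pics/w1c.png",cv2.resize(a,(600,600),interpolation=cv2.INTER_CUBIC))
```

```text
(no output)
```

View pics/w1c.png

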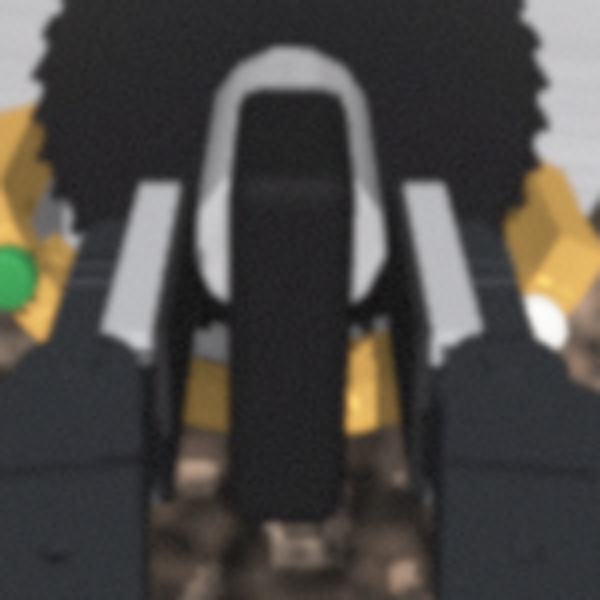

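The crop shows the bar centred between the pads (bar centre about 295, pad gap 182–405) with no contact, so the reading is just a force offset. I close now.

Request:
{"name": "drive_tool", "arguments": {"motion": [[0,0,0,0,0,0],[0,0,0,0,0,0],[0,0,0,0,0,0],[0,0,0,0,0,0],[0,0,0,0,0,0],[0,0,0,0,0,0],[0,0,0,0,0,0],[0,0,0,0,0,0]], "jaw": 0}}

```text
clock: 7.88
ee_pos: [0.5522, -0.1678, 0.1663]
tool_rot: [0.011, 1.0, -0.0, 0.0]
force: [1.8, -3.1, 5.2]
grip_width: 0.151
grip_force: 64.4
```

Request:
{"name": "drive_tool", "arguments": {"motion": [[0,0,0.1,0,0,0],[0,0,0.1,0,0,0],[0,0,0,0,0,0],[0,0,0,0,0,0]]}}

```text
clock: 8.38
ee_pos: [0.5523, -0.1678, 0.1644]
tool_rot: [0.011, 1.0, -0.0, 0.0]
force: [1.7, -2.7, 5.8]
grip_width: 0.152
grip_force: 64.5
```

Request:
{"name": "drive_tool", "arguments": {"motion": [[0,0,0.1,0,0,0],[0,0,0.1,0,0,0],[0,0,0,0,0,0],[0,0,0,0,0,0]]}}

```text
clock: 8.88
ee_pos: [0.5522, -0.1678, 0.1626]
tool_rot: [0.011, 1.0, -0.0, 0.0]
force: [1.7, -1.2, 6.3]
grip_width: 0.153
grip_force: 64.6
```

Request:
{"name": "drive_tool", "arguments": {"motion": [[0,0,0.1,0,0,0],[0,0,0.1,0,0,0],[0,0,0,0,0,0],[0,0,0,0,0,0]]}}

```text
clock: 9.38
ee_pos: [0.5524, -0.1679, 0.1614]
tool_rot: [0.011, 1.0, -0.0, 0.001]
force: [0.1, -1.5, 11.2]
grip_width: 0.154
grip_force: 65.9
```

Request:
{"name": "drive_tool", "arguments": {"motion": [[0,0,0.05,0,0,0],[0,0,0.05,0,0,0],[0,0,0,0,0,0],[0,0,0,0,0,0]]}}

```text
clock: 9.88
ee_pos: [0.5524, -0.1679, 0.1613]
tool_rot: [0.011, 1.0, -0.0, 0.001]
force: [-1.8, -2.2, 18.1]
grip_width: 0.157
grip_force: 66.4
```

Request:
{"name": "drive_tool", "arguments": {"motion": [[0,0,0,0,0,2],[0,0,0,0,0,4],[0,0,0,0,0,5],[0,0,0,0,0,5],[0,0,0,0,0,4],[0,0,0,0,0,0],[0,0,0,0,0,0]]}}

```text
clock: 10.75
ee_pos: [0.5524, -0.1683, 0.1614]
tool_rot: [0.184, 0.983, -0.001, 0.001]
force: [-2.0, -2.6, 17.4]
grip_width: 0.149
grip_force: 66.3
```

Request:
{"name": "drive_tool", "arguments": {"motion": [[0,0,0,0,0,3],[0,0,0,0,0,5],[0,0,0,0,0,5],[0,0,0,0,0,5],[0,0,0,0,0,4],[0,0,0,0,0,0],[0,0,0,0,0,0]]}}

```text
clock: 11.62
ee_pos: [0.5523, -0.1686, 0.1614]
tool_rot: [0.369, 0.93, -0.001, 0.001]
force: [-1.4, -3.0, 18.0]
grip_width: 0.151
grip_force: 66.2
```

Request:
{"name": "drive_tool", "arguments": {"motion": [[0,0,0,0,0,3],[0,0,0,0,0,5],[0,0,0,0,0,5],[0,0,0,0,0,5],[0,0,0,0,0,3.6],[0,0,0,0,0,0],[0,0,0,0,0,0]]}}

```text
clock: 12.5
ee_pos: [0.552, -0.1689, 0.1614]
tool_rot: [0.536, 0.844, -0.001, 0.001]
force: [-3.0, -3.6, 17.7]
grip_width: 0.153
grip_force: 66.2
```

Run:
```python
from h import *
s=status.state(); im=eyes.capture("wrist")[:,:,::-1]; t=eyes.capture("top")[146:216,275:345,::-1]
cv2.imwrite("pics/w2.png",im); cv2.imwrite("pics/t2.png",t)
cv2.imwrite("pics/w2v.png",np.hstack([cv2.resize(im[150:350,150:350],(400,400),interpolation=cv2.INTER_CUBIC),cv2.resize(t,(400,400),interpolation=cv2.INTER_CUBIC)]))
print(s["ee_pos"],s["tool_rot"],2*np.arcsin(s["tool_rot"][0]),s["force"],s["torque"])
```

```text
[ 0.55201028 -0.16890656  0.16141901] [ 0.53631349  0.8440171  -0.00102894  0.00138478] 1.1321264253811618 [-3.03521402 -3.6264337  17.66613165] [-0.7363935   0.63622412 -0.08423835]
```

View pics/w2v.png

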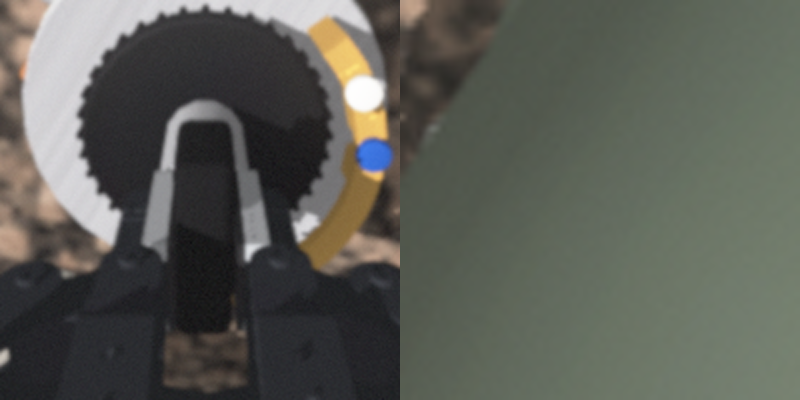

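The bar has turned with the tool. It hides the green and yellow studs, while white is at (332,197) and blue at (337,228) in full-picture pixels. I check the mill's yaw from those two before easing up.

Run:
```python
from h import *
s=status.state(); c=cam("wrist",s); im=cv2.imread("pics/w2.png"); hsv=cv2.cvtColor(im,cv2.COLOR_BGR2HSV).astype(int);H,S,V=hsv[...,0],hsv[...,1],hsv[...,2]
px=[]
for m,u,v in(((H>105)&(H<130)&(S>120),337,228),((S<50)&(V>190),332,197)):
    k=np.zeros_like(m);k[v-9:v+10,u-9:u+10]=1;y,x=np.nonzero(m&k);px.append([x.mean(),y.mean()])
px=np.array(px);print(px.round(1))
print(proj(c,studs([.5516,-.1684,-.1315],"bw")).round(1))
for pr in([.5516,-.1684],[.552,-.1689]):
  f=least_squares(lambda p:np.r_[(proj(c,studs(p,"bw"))-px).ravel(),(p[:2]-pr)/.001],[.5516,-.1684,-.13]);print(f.x,f.fun.round(2))
```

```text
[[336.8 227.2]
 [331.9 196.2]]
[[336.7 228. ]
 [331.8 196.9]]
[ 0.55166025 -0.16829343 -0.12337473] [ 0.06  0.1  -0.11 -0.05  0.06  0.11]
[ 0.55199249 -0.16869726 -0.11360213] [ 0.23  0.1  -0.27  0.02 -0.01  0.2 ]
```

Yaw agrees within 0.01 rad, so I ease up in small steps.

Request:
{"name": "drive_tool", "arguments": {"motion": [[0,0,-0.05,0,0,0],[0,0,-0.05,0,0,0],[0,0,-0.05,0,0,0],[0,0,-0.05,0,0,0],[0,0,-0.05,0,0,0],[0,0,-0.05,0,0,0],[0,0,0,0,0,0],[0,0,0,0,0,0]]}}

```text
clock: 13.6
ee_pos: [0.5519, -0.1687, 0.1626]
tool_rot: [0.536, 0.844, -0.001, 0.001]
force: [1.0, -5.5, 7.3]
grip_width: 0.152
grip_force: 63.9
```

Request:
{"name": "drive_tool", "arguments": {"motion": [[0,0,-0.05,0,0,0],[0,0,-0.05,0,0,0],[0,0,-0.05,0,0,0],[0,0,0,0,0,0],[0,0,0,0,0,0]]}}

```text
clock: 14.22
ee_pos: [0.5519, -0.1687, 0.164]
tool_rot: [0.536, 0.844, -0.001, 0.001]
force: [2.2, -4.9, 5.3]
grip_width: 0.153
grip_force: 63.8
```

Request:
{"name": "drive_tool", "arguments": {"motion": [[0,0,-0.05,0,0,0],[0,0,-0.05,0,0,0],[0,0,-0.05,0,0,0],[0,0,-0.05,0,0,0],[0,0,0,0,0,0],[0,0,0,0,0,0]]}}

```text
clock: 14.98
ee_pos: [0.5519, -0.1687, 0.1659]
tool_rot: [0.536, 0.844, -0.001, 0.001]
force: [1.1, -5.1, 4.9]
grip_width: 0.154
grip_force: 63.5
```

Request:
{"name": "drive_tool", "arguments": {"motion": [[0,0,-0.05,0,0,0],[0,0,0,0,0,0],[0,0,0,0,0,0]]}}

```text
clock: 15.35
ee_pos: [0.5519, -0.1687, 0.1664]
tool_rot: [0.536, 0.844, -0.001, 0.001]
force: [2.5, -4.8, 4.7]
grip_width: 0.153
grip_force: 63.4
```

Request:
{"name": "drive_tool", "arguments": {"motion": [[0,0,-0.05,0,0,0],[0,0,-0.05,0,0,0],[0,0,0,0,0,0],[0,0,0,0,0,0]]}}

```text
clock: 15.85
ee_pos: [0.5519, -0.1687, 0.1673]
tool_rot: [0.536, 0.844, -0.001, 0.001]
force: [0.9, -5.5, 4.3]
grip_width: 0.154
grip_force: 63.3
```

Request:
{"name": "drive_tool", "arguments": {"motion": [[0,0,-0.05,0,0,0],[0,0,0,0,0,0],[0,0,0,0,0,0]]}}

```text
clock: 16.23
ee_pos: [0.5519, -0.1687, 0.1677]
tool_rot: [0.536, 0.844, -0.001, 0.001]
force: [2.1, -5.2, 5.3]
grip_width: 0.149
grip_force: 63.2
```

Request:
{"name": "drive_tool", "arguments": {"motion": [[0,0,-0.05,0,0,0],[0,0,-0.05,0,0,0],[0,0,0,0,0,0],[0,0,0,0,0,0]]}}

```text
clock: 16.73
ee_pos: [0.5519, -0.1687, 0.1685]
tool_rot: [0.536, 0.844, -0.001, 0.0]
force: [2.1, -5.8, 2.2]
grip_width: 0.15
grip_force: 62.6
```

Request:
{"name": "drive_tool", "arguments": {"motion": [[0,0,-0.05,0,0,0],[0,0,0,0,0,0],[0,0,0,0,0,0]]}}

```text
clock: 17.1
ee_pos: [0.5518, -0.1687, 0.1685]
tool_rot: [0.536, 0.844, -0.001, 0.0]
force: [3.2, -4.8, -1.3]
grip_width: 0.157
grip_force: 62.1
```

The wheel met its upper stop after 7.2 mm of travel. I let go.

Request:
{"name": "drive_tool", "arguments": {"motion": [[0,0,0,0,0,0],[0,0,0,0,0,0],[0,0,0,0,0,0],[0,0,0,0,0,0],[0,0,0,0,0,0],[0,0,0,0,0,0]], "jaw": 0.5}}

```text
clock: 17.85
ee_pos: [0.5518, -0.1676, 0.1692]
tool_rot: [0.536, 0.844, 0.0, 0.0]
force: [-0.3, 0.5, -0.7]
grip_width: 0.499
grip_force: 0.0
```

Request:
{"name": "drive_tool", "arguments": {"motion": [[0,0,-1,0,0,0],[0,0,-1.5,0,0,0],[0,0,-2,0,0,0],[0,0,-2,0,0,0],[0,0,-2,0,0,0],[0,0,-2,0,0,0],[0,0,-2,0,0,0],[0,0,-1,0,0,0],[0,0,0,0,0,0],[0,0,0,0,0,0]]}}

```text
clock: 19.1
ee_pos: [0.5515, -0.1675, 0.3036]
tool_rot: [0.536, 0.844, -0.0, -0.001]
force: [-0.2, -0.5, -0.3]
grip_width: 0.501
grip_force: 0.0
```

Run:
```python
from h import *
s=status.state(); im=eyes.capture("wrist")[:,:,::-1]; t=eyes.capture("side")[130:220,205:285,::-1]
cv2.imwrite("pics/w3.png",im)
cv2.imwrite("pics/w3v.png",np.hstack([cv2.resize(im[110:240,190:320],(440,440),interpolation=cv2.INTER_CUBIC),cv2.resize(t,(356,440),interpolation=cv2.INTER_CUBIC)]))
c=cam("wrist",s); p=[.5516,-.1684,-.128]
print(proj(c,studs(p,"gybw")).round(1).tolist(),proj(c,[[p[0]+d*np.cos(p[2]-1),p[1]+d*np.sin(p[2]-1),.174] for d in(-.023,.023)]).round(1).tolist())
```

```text
[[251.9, 219.0], [270.1, 215.6], [300.7, 172.4], [297.1, 153.7]] [[251.5, 164.8], [251.7, 214.5]]
```

View pics/w3v.png

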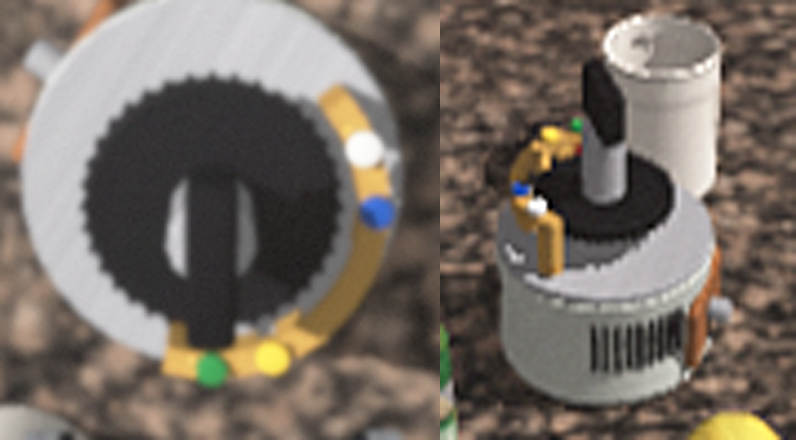

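The bar points straight at the green stud, at crop (211,368). In the side view, red shows directly beneath the green stud at (578,130), and the wheel is up. The mug, jar and lemon are where they were. I hand in the job.

```bash
python3 -c "
from station import workorder
print(workorder.close_job())"
```

```text
the job is handed in; nothing more can be done
None
```

The wheel was pushed down, turned to the green mark and eased fully up, the gripper let go and pulled clear, and the job is handed in; the hand-in returned no verdict, but the last pictures show the bar pointing at the green stud.

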